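Index the frame turntable, flip the kickstand down and hold the frame upright

ROBOT

A 6-joint arm with a two-finger parallel gripper is mounted at the origin on a cart in front of the work surface, level with it; the furniture and walls round the work are solid. World frame = base frame: x ahead of the robot, y to its left, z up, the work surface at z = 0. Lengths are in m, angles in rad, forces in N, time in s.
With the tool pointing down it reaches from about 0.325 to 0.775 m from the base axis. Payload 9.3 kg.
Tool frame: the origin (TCP) lies between the finger pads; the fingertips stand ahead of it and the grasp point (between the pads) lies 3 mm ahead of it (robot.tips_ahead is the z of the fingertips in the tool frame, in m); z points along the fingers, y is the line along which they close (so a half turn about z gives the same grasp; the last joint's range is limited). The gripper opens to 85 mm and grips with 20 to 120 N. Pads are 22 mm wide; open, the fingers measure 114 mm over their backs; the gripper's body (76 mm by 85 mm) begins 54 mm behind the grasp point. The pads swing forward as they close: fully open they stand 13 mm farther back than shut.
Start: joints at [-1.334, 0.259, 0.021, 1.334, 0, 1.418], TCP at [0.209, -0.509, 0.253] pointing down, gripper open.
Joint ranges: [-3.04, 3.04], [-0.91, 1.82], [-1.04, 1.36], [-1.92, 1.95], [-1.52, 1.45], [-3.14, 3.14]. Speed limits (rad/s): [2.22, 2.22, 2.79, 3.14, 3.14, 3.14].

INTERFACE

Orientations are given as a 3x3 rotation matrix whose columns are the frame's x, y, z axes.
In Python, from rig import robot gives the robot as it stands.
- The arm moves only by the tool play_rows, never from a script. Its argument "motion" is a list of rows, each a list of 3 entries, a list of its own where there are three numbers: the finger opening in mm, from 0 to 85.4, then the shift along the world's x, y, z as a fraction of full scale, then the turn, a rotation vector about the world's x, y, z as a fraction of full scale. A call has exactly 10 rows; each row shifts and turns the commanded pose from where the row before left it; what a row does not reach is not made up. Full scale, the value 1, is 25 mm for a shift and 45 degrees for a turn. A row lasts 1/10 s, in which the tool goes at most 50 mm and 8.59 degrees, less where a joint would pass 70% of its speed; a pose out of reach is approached as far as the arm can. A call with a number of a shift or a turn outside -1 to 1 is refused whole. A call with a gripper value outside its range is refused whole. The fingers move at their own pace and stop on an object; "squeeze" is the grip in N (left out, the last holds). Time passes only in rows, so rows that do not move let the fingers close, or fill a call up. It gives the time, the measured TCP pose, the force, the opening and the grip force at its end, in the units of the state.
- robot.get_state(): the state, without advancing time (a new reading comes with each control period).
- robot.camera(name): name is "scene" or "top" or "wrist"; returns the picture (400x640x3 uint8, red, green, blue); there is no depth.
- robot.camera_info(name): a dict with "K" (3x3 intrinsics, pixels), "R" (3x3) and "t" (3): a world point X has camera coordinates R X + t; the wrist camera has in their place "tool_from_camera" (4x4, takes a point from camera to tool coordinates, whose origin is the TCP and whose axes are the flange's). Camera axes: x right, y down, z forward; pixel columns grow to the right and rows downward; lengths in m; the calibration is good to about 2 mm. A picture is of the moment at which its call begins: read the wrist's pose just before it. camera_info takes no time and is no camera call.
- robot.finish_job(): hands the job in; it is judged then, once.
The state is a dict: "time_s": time; "joint_pos": joint angles; "joint_vel": joint speeds; "tau": joint torques, N m; "tcp_pos": TCP position; "orientation": TCP orientation; "contact_force": force on the tool from outside, world axes, zero at the start; "torque": the same for the moment, N m; "finger_gap": opening from 0.0 (shut) to 1.0 (fully open); "grasp_force": force on a finger pad.
Only numpy, scipy, OpenCV 4.12 (cv2) and the standard library are available. Lean on these libraries where they do the work, as an engineer would, in place of code of your own. Each camera call takes 0.05 s, during which the arm holds its last target. There are 200 camera calls.

TASK

Swing the turntable by its red knob until its notch clicks into the spring indexer, so that the kickstand side of the blue bicycle frame stub is at the front. Then flip the kickstand fully down past its over-centre spring, and after that pull the leaning frame upright by its seat post and keep holding it there: it tips over if let go, so finish while still holding it upright. Leave the tools lying round the stand where they are.

Things in the scene. Friction and masses are not known exactly. Their poses are not given: they have to be found in the camera images.
- stand: Fixed dark steel foot plate, 190 x 190 x 12 mm, flat on the bench; origin at the centre of its underside, below the turntable's vertical axis. Its -x is its front, roughly towards the robot. At its +y side stands the indexer, a yellow block 36 mm high, 121 mm from the axis. The aluminium turntable on it is 184 mm across, its deck 32 mm above the bench.
- turntable (a joint): Turntable angle, rad. 0 = notch (two rim studs) clicked over the indexer's spring ball: yellow line at the yellow block, crank arm straight to the stand's front. Positive = counter-clockwise from above: at the start the arm points right of the front. Friction 0.12 N m; about 1 N m (7 N at the knob) forces a stud past the ball, which then centres the table. It can overrun, to -0.35.
- knob (a point): Point on the axis of the red upright knob at the end of the crank arm, 148 mm from the turntable's axis, 65 mm above the bench. The knob is round, 17 mm in diameter (21 mm at its rounded head), from 35 to 82 mm above the bench, and does not spin by itself. The crank arm beneath it is 28 mm above the bench at its top.
- frame_stub: Blue frame stub, about 1.3 kg. Origin on its tipping axis (a barrel along its y), 56 mm above the bench on the turntable's axis. Its z runs up the frame, its x away from the kickstand side (the stand's +x when the table is at 0). Starts leaning up to 0.24 rad to +x on a rest; upright = z vertical. A heavy hub pulls it to +x also when upright (2 N at the post). It can tip 0.15 rad to -x.
- post (a point): Point on the axis of the bare steel seat post stub at the top of the frame: round, 25 mm in diameter, free from 172 to 218 mm from the tipping axis along the frame's z (218 mm = its top end). This point lies at 195 mm, and 30 mm to the frame's -y from the origin. Below the post is a clamp collar of 33 mm diameter.
- kickstand (a joint): Kickstand angle, rad. 0 = folded (along the frame's +y, 0.26 rad upward); grows as the foot swings down in the frame's y-z plane; 1.92 = stop, fully down, 0.09 rad past pointing straight down the frame. The spring pulls it back to folded below about 0.96 and snaps it down beyond. It takes up to about 5 N across the leg 70 mm from the pivot.
- kickstand_pivot (a point): Centre of the kickstand's hinge, on the frame's -x side (frame coordinates x -38, y +16, z +100 mm). The hinge axis is the frame's x axis.
- kickstand_foot (a point): Centre of the black rubber foot of the kickstand, 105 mm from the pivot and 17 mm farther to the frame's -x. The leg is a steel rod 12 mm in diameter, straight from 22 mm off the pivot (4 mm farther to -x) to the foot, whose rubber is 18 mm in diameter.
- sanding_block: Brown sanding block, 61 x 100 x 34 mm, loose bystander at the right; origin at the centre of its underside.
- offcut_a: Small wooden offcut, 34 x 88 x 19 mm, loose bystander at the right; origin at the centre of its underside.
- solder_spool: White spool of solder, 69 x 60 x 42 mm, loose bystander at the left; origin at the centre of its underside.
- screwdriver_red: Screwdriver with a red handle, 29 x 190 x 26 mm, loose bystander at the left; origin at the centre of its underside.
- battery_9v: Orange and black block battery standing upright, 18 x 27 x 48 mm, loose bystander at the back right; origin at the centre of its underside.
- marker: Black and white marker pen, 16 x 134 x 16 mm, loose bystander at the front right; origin at the centre of its underside.

How it is judged:
By the outcome, as a careful person would: the job done as asked, in the order asked, and still so for the second after the job is handed in, while the arm keeps its last pose, push and grip.
It also fails if it takes over 58 s, if anything falls off the work surface, if the arm or the gripper's body presses on something with over 40 N, if the wrist force passes 120 N, or if a joint passes its speed limit or range.

## Working session

There is one attempt and no reset: what is moved stays moved. The work goes in short steps, Python scripts to look and compute and a tool call to move; the robot and the scene stay as the last step left them, time stands still between calls to the robot, and variables do not carry over. Pictures are saved under pics/ and viewed, at most 10 in all, crops included, and the job is handed in when it is done.

Besides the shell and the picture viewer there is one more tool, called after "Request:" in YAML: its name, and indented under it one key for each argument. play_rows: Moves the arm, as the interface text tells. Its arguments: {"type":"object","properties":{"motion":{"type":"array","items":{"type":"array"}},"squeeze":{"type":"number"}},"required":["motion"]}

```bash
mkdir -p pics
cat > h.py <<'E'
import numpy as np, cv2
from rig import robot
def ray(name,u,v):
    i=robot.camera_info(name); K,R,t=map(np.array,(i["K"],i["R"],i["t"])); t=t.ravel()
    return -R.T@t, R.T@np.linalg.solve(K,[u,v,1.])
def onz(name,u,v,z):
    c,d=ray(name,u,v); return c+d*(z-c[2])/d[2]
def proj(name,X):
    i=robot.camera_info(name); p=np.array(i["K"])@(np.array(i["R"])@np.array(X)+np.array(i["t"]).ravel()); return p[:2]/p[2]
def two(a,b):
    (c1,d1),(c2,d2)=ray(*a),ray(*b); s=np.linalg.lstsq(np.c_[d1,-d2],c2-c1,rcond=None)[0]
    p,q=c1+s[0]*d1,c2+s[1]*d2; return (p+q)/2,np.linalg.norm(p-q)
def snap(name,fn):
    im=robot.camera(name); cv2.imwrite("pics/"+fn+".png",cv2.cvtColor(im,cv2.COLOR_RGB2BGR)); return im
def st():
    s=robot.get_state(); print({k:np.round(s[k],3).tolist() for k in("time_s","tcp_pos","orientation","contact_force","finger_gap","grasp_force","joint_pos")})
E
python3 - <<'E'
from h import *
a=snap("scene","s0");b=snap("top","t0")
cv2.imwrite("pics/t0b.png",cv2.imread("pics/t0.png"))
st();print(robot.tips_ahead)
for n in("scene","top"):
    i=robot.camera_info(n);print(n,ray(n,320,200))
E
```

```text
{'time_s': 0.1, 'tcp_pos': [0.209, -0.509, 0.253], 'orientation': [[0.925, 0.38, -0.0], [0.38, -0.925, 0.001], [0.0, -0.001, -1.0]], 'contact_force': [0.635, 0.198, -0.102], 'finger_gap': 1.0, 'grasp_force': 0.0, 'joint_pos': [-1.334, 0.259, 0.021, 1.334, -0.0, 1.418]}
0.022
scene (array([ 0.12066684, -1.03246234,  1.13220196]), array([ 0.30046014,  0.69850061, -0.64955084]))
top (array([ 0.42981314, -0.01382841,  1.47049381]), array([ 0.13799227,  0.02127053, -0.99034583]))
```

View pics/s0.png

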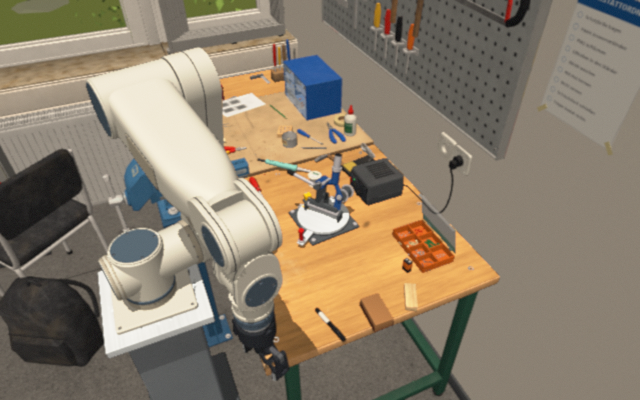

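View pics/t0.png

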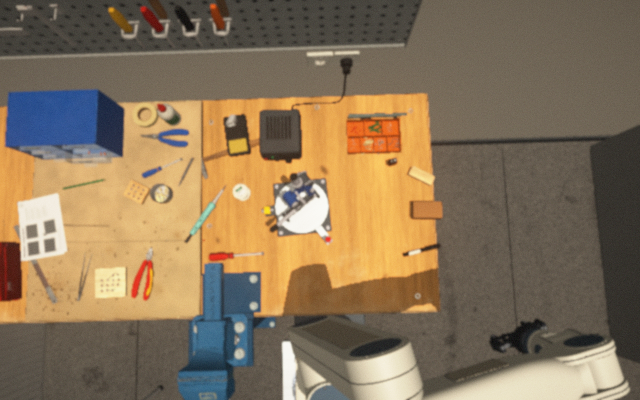

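The scene view shows the stand near (322,215) with the red knob at (301,234). In the top view the stand is at (302,208), the knob at (327,240) and the indexer at (268,211). I'll enlarge both and compute the masks.

Run:
```python
from h import *
s=cv2.imread("pics/s0.png");t=cv2.imread("pics/t0.png")
A=cv2.resize(s[145:255,270:380],(550,550),interpolation=cv2.INTER_CUBIC)
B=cv2.resize(t[160:255,255:345],(540,570),interpolation=cv2.INTER_CUBIC)[:550]
cv2.imwrite("pics/c0.png",np.hstack([A[:,:400],B])[:, :800]) if 0 else cv2.imwrite("pics/c0.png",np.hstack([cv2.resize(A,(400,400)),cv2.resize(t[160:255,255:350],(400,400),interpolation=cv2.INTER_CUBIC)]))
for n,im,(x0,y0,x1,y1) in(("scene",s,(270,145,380,255)),("top",t,(255,160,345,255))):
    hsv=cv2.cvtColor(im,cv2.COLOR_BGR2HSV)
    for nm,lo,hi in(("red",(170,150,90),(180,255,255)),("red0",(0,180,90),(6,255,255)),("yel",(22,170,120),(34,255,255))):
        m=cv2.inRange(hsv,lo,hi);k=np.zeros_like(m);k[y0:y1,x0:x1]=m[y0:y1,x0:x1]
        nn,l,ss,c=cv2.connectedComponentsWithStats(k)
        for i in range(1,nn):
            if ss[i,4]>3:print(n,nm,c[i].round(1),ss[i])
print("axis z0.032 from disc",onz("top",302,208,.032))
```

```text
scene red0 [300.6 232.6] [299 228   5  12  35]
scene yel [307.1 194.1] [304 192   7   5  24]
top red0 [327.5 239. ] [326 238   4   3  12]
top yel [266.6 210. ] [264 207   6   7  39]
axis z0.032 from disc [0.60408663 0.08016041 0.032     ]
```

View pics/c0.png

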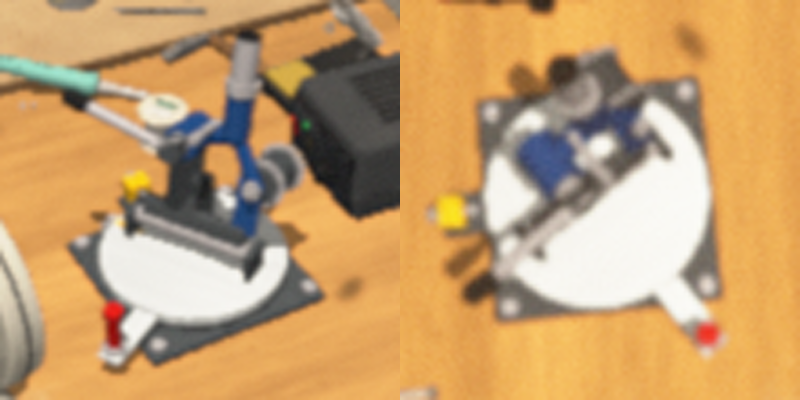

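Run:
```python
from h import *
k,e=two(("scene",301.2,230.),("top",327.3,238.8));print("knob",k,e, onz("top",327.3,238.8,.078),onz("scene",301,236,.05))
sc=400/95
cs=[onz("top",255+u/sc,160+v/sc,.013) for u,v in((90,112),(285,92),(303,290),(110,305))];ax=np.mean(cs,0)
print("stand c",ax);x=(cs[0]+cs[1]-cs[2]-cs[3]);y=cs[0]+cs[3]-cs[1]-cs[2];print("yaw",np.arctan2(x[1],x[0]),np.arctan2(-y[0],y[1]))
iy=onz("top",255+52/sc,160+211/sc,.036);print("indexer",iy,iy-ax,np.hypot(*(iy-ax)[:2]))
d=onz("top",327.3,238.8,.078)-ax;print("knob r",np.hypot(*d[:2]),"ang",np.arctan2(-d[1],-d[0]))
```

```text
knob [ 0.49378852 -0.00488269  0.07100031] 0.0007960584104173294 [ 0.49309078 -0.00480738  0.078     ] [ 0.49035623 -0.01074371  0.05      ]
stand c [0.60897033 0.08216358 0.013     ]
yaw 0.07577757432854267 0.061905050479680035
indexer [0.5997063  0.19991438 0.036     ] [-0.00926402  0.1177508   0.023     ] 0.11811465679188954
knob r 0.14488622267880444 ang 0.64383959315123
```

Request:
play_rows:
  motion:
    - [60,[0.55,0.95,0],[0,0,0.04]]
    - [60,[0.55,0.95,0],[0,0,0.04]]
    - [60,[0.55,0.95,0],[0,0,0.04]]
    - [60,[0.55,0.95,0],[0,0,0.04]]
    - [60,[0.55,0.95,0],[0,0,0.04]]
    - [60,[0.55,0.95,0],[0,0,0.04]]
    - [60,[0.55,0.95,0],[0,0,0.04]]
    - [60,[0.55,0.95,0],[0,0,0.04]]
    - [60,[0.55,0.95,0],[0,0,0]]
    - [60,[0.55,0.95,0],[0,0,0]]
  squeeze: 30

```text
time_s: 1.1
tcp_pos: [0.3468, -0.2701, 0.2531]
orientation: [[0.801, 0.598, -0.0], [0.598, -0.801, 0.0], [-0.0, -0.0, -1.0]]
contact_force: [-0.1, 0.1, -0.8]
finger_gap: 0.704
grasp_force: 0.0
```

Request:
play_rows:
  motion:
    - [50,[0.59,1,-0.4],[0,0,0]]
    - [50,[0.59,1,-0.4],[0,0,0]]
    - [50,[0.59,1,-0.4],[0,0,0]]
    - [50,[0.59,1,-0.4],[0,0,0]]
    - [50,[0.59,1,-0.4],[0,0,0]]
    - [50,[0.59,1,-0.4],[0,0,0]]
    - [50,[0.59,1,-0.4],[0,0,0]]
    - [50,[0.59,1,-0.4],[0,0,0]]
    - [50,[0.59,1,-0.4],[0,0,0]]
    - [50,[0.59,1,-0.4],[0,0,0]]

```text
time_s: 2.1
tcp_pos: [0.4943, -0.02, 0.1526]
orientation: [[0.801, 0.598, -0.0], [0.598, -0.801, 0.0], [-0.0, -0.0, -1.0]]
contact_force: [-0.1, 0.0, 0.2]
finger_gap: 0.585
grasp_force: 0.0
```

Run:
```python
from h import *
st();im=snap("wrist","w1")
i=robot.camera_info("wrist");print(np.round(i["K"],1).tolist(),np.round(i["tool_from_camera"],3).tolist())
```

```text
{'time_s': 2.1, 'tcp_pos': [0.494, -0.02, 0.153], 'orientation': [[0.801, 0.598, -0.0], [0.598, -0.801, 0.0], [-0.0, -0.0, -1.0]], 'contact_force': [-0.111, 0.002, 0.216], 'finger_gap': 0.585, 'grasp_force': 0.0, 'joint_pos': [-0.21, 0.219, -0.298, 1.055, 0.0, 2.29]}
[[339.6, 0.0, 317.1], [0.0, 339.6, 204.7], [0.0, 0.0, 1.0]] [[0.001, -0.959, -0.284, 0.072], [1.0, 0.001, 0.001, -0.001], [-0.001, -0.284, 0.959, -0.121], [0.0, 0.0, 0.0, 1.0]]
```

View pics/w1.png

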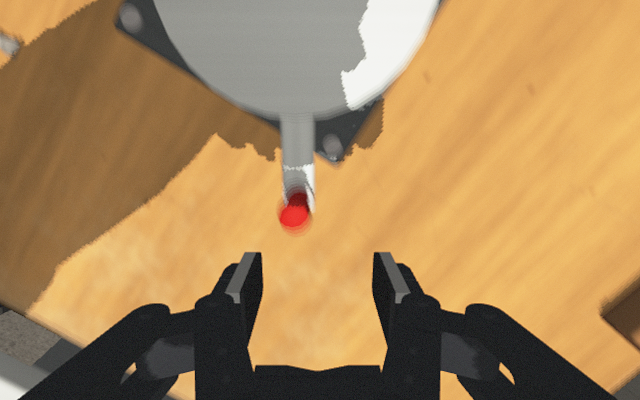

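The wrist view shows the knob head at (294,215), which puts it at about (0.491, -0.004). That agrees with the two-view value. Next I descend and grip.

Request:
play_rows:
  motion:
    - [50,[-0.1,0.64,0],[0,0,0]]
    - [50,[0,0,-0.72],[0,0,0]]
    - [50,[0,0,-0.72],[0,0,0]]
    - [50,[0,0,-0.72],[0,0,0]]
    - [50,[0,0,-0.72],[0,0,0]]
    - [50,[0,0,-0.72],[0,0,0]]
    - [8,[0,0,0],[0,0,0]]
    - [8,[0,0,0],[0,0,0]]
    - [8,[0,0,0],[0,0,0]]
    - [8,[0,0,0],[0,0,0]]
  squeeze: 30

```text
time_s: 3.15
tcp_pos: [0.4915, -0.0054, 0.0636]
orientation: [[0.802, 0.598, 0.0], [0.598, -0.802, -0.0], [-0.0, 0.0, -1.0]]
contact_force: [0.2, -1.5, -5.5]
finger_gap: 0.223
grasp_force: 29.6
```

Request:
play_rows:
  motion:
    - [8,[-0.19,0.275,0],[0,0,-0.072]]
    - [8,[-0.175,0.28,0],[0,0,-0.072]]
    - [8,[-0.16,0.295,0],[0,0,-0.072]]
    - [8,[-0.14,0.3,0],[0,0,-0.072]]
    - [8,[-0.125,0.31,0],[0,0,-0.072]]
    - [8,[-0.11,0.315,0],[0,0,-0.072]]
    - [8,[-0.09,0.32,0],[0,0,-0.072]]
    - [8,[-0.07,0.325,0],[0,0,-0.072]]
    - [8,[-0.05,0.325,0],[0,0,-0.072]]
    - [8,[-0.035,0.33,0],[0,0,-0.072]]

```text
time_s: 4.15
tcp_pos: [0.4631, 0.0714, 0.0636]
orientation: [[0.997, 0.073, 0.001], [0.073, -0.997, -0.001], [0.001, 0.001, -1.0]]
contact_force: [3.2, -17.0, -7.3]
finger_gap: 0.221
grasp_force: 30.6
```

Run:
```python
from h import *
st();snap("top","t1");t=cv2.imread("pics/t1.png");s=cv2.imread("pics/t1.png");snap("scene","s1");s=cv2.imread("pics/s1.png")
f=lambda a:cv2.resize(a,(400,400),interpolation=cv2.INTER_CUBIC)
cv2.imwrite("pics/c1.png",np.hstack([f(s[145:255,270:380]),f(t[160:255,250:345])]))
st()
```

```text
{'time_s': 4.15, 'tcp_pos': [0.463, 0.071, 0.064], 'orientation': [[0.997, 0.073, 0.001], [0.073, -0.997, -0.001], [0.001, 0.001, -1.0]], 'contact_force': [3.195, -17.017, -7.308], 'finger_gap': 0.221, 'grasp_force': 30.626, 'joint_pos': [-0.026, 0.264, -0.499, 0.808, -0.001, 3.043]}
{'time_s': 4.25, 'tcp_pos': [0.463, 0.072, 0.064], 'orientation': [[0.997, 0.075, 0.001], [0.075, -0.997, -0.001], [0.001, 0.001, -1.0]], 'contact_force': [1.326, -2.212, -5.478], 'finger_gap': 0.222, 'grasp_force': 30.199, 'joint_pos': [-0.025, 0.264, -0.499, 0.808, -0.001, 3.042]}
```

View pics/c1.png

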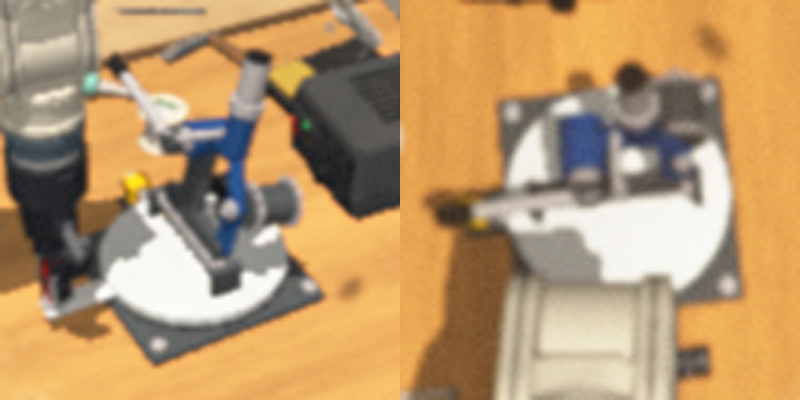

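The arm is now straight to the front, and the force dropped after a moment, which suggests the click. I'll release, rise and turn the wrist, because joint 6 is close to its limit.

Request:
play_rows:
  motion:
    - [45,[0,0,0],[0,0,0]]
    - [45,[0,0,0],[0,0,0]]
    - [45,[0,0,0],[0,0,0]]
    - [45,[0,0,0.8],[0,0,0]]
    - [45,[0,0,1],[0,0,0]]
    - [45,[-0.5,0,1],[0,0,0.19]]
    - [45,[-0.5,0.5,1],[0,0,0.19]]
    - [45,[-0.5,1,1],[0,0,0.19]]
    - [45,[0,1,1],[0,0,0.19]]
    - [0,[0,1,1],[0,0,0.19]]

```text
time_s: 5.25
tcp_pos: [0.4249, 0.1598, 0.2349]
orientation: [[0.676, 0.736, 0.001], [0.736, -0.676, 0.0], [0.001, 0.001, -1.0]]
contact_force: [1.1, 0.0, 0.6]
finger_gap: 0.37
grasp_force: 0.0
```

Request:
play_rows:
  motion:
    - [0,[0,1,1],[0,0,0.19]]
    - [0,[0,1,1],[0,0,0.19]]
    - [0,[0,1,0],[0,0,0.19]]
    - [0,[0,1,0],[0,0,0.19]]
    - [0,[0,1,0],[0,0,0.19]]
    - [0,[0,0,0],[0,0,0.1]]
    - [0,[0,0,0],[-0.1,0,0]]
    - [0,[0,0,0],[-0.1,0,0]]
    - [0,[0,0,0],[-0.1,0,0]]
    - [0,[0,0,0],[-0.1,0,0]]

```text
time_s: 6.25
tcp_pos: [0.4255, 0.2841, 0.2838]
orientation: [[-0.076, 0.997, 0.001], [0.948, 0.072, -0.311], [-0.311, -0.023, -0.95]]
contact_force: [0.6, 0.3, -0.5]
finger_gap: -0.001
grasp_force: 0.0
```

Run:
```python
from h import *
st();snap("top","t2");snap("scene","s2");t=cv2.imread("pics/t2.png");s=cv2.imread("pics/s2.png")
f=lambda a:cv2.resize(a,(400,400),interpolation=cv2.INTER_CUBIC)
cv2.imwrite("pics/c2.png",np.hstack([f(s[145:255,270:380]),f(t[160:255,250:345])]))
```

```text
{'time_s': 6.25, 'tcp_pos': [0.426, 0.284, 0.284], 'orientation': [[-0.076, 0.997, 0.001], [0.948, 0.072, -0.311], [-0.311, -0.023, -0.95]], 'contact_force': [0.643, 0.33, -0.492], 'finger_gap': -0.001, 'grasp_force': 0.0, 'joint_pos': [0.566, 0.308, 0.13, 1.566, -0.266, 2.084]}
```

View pics/c2.png

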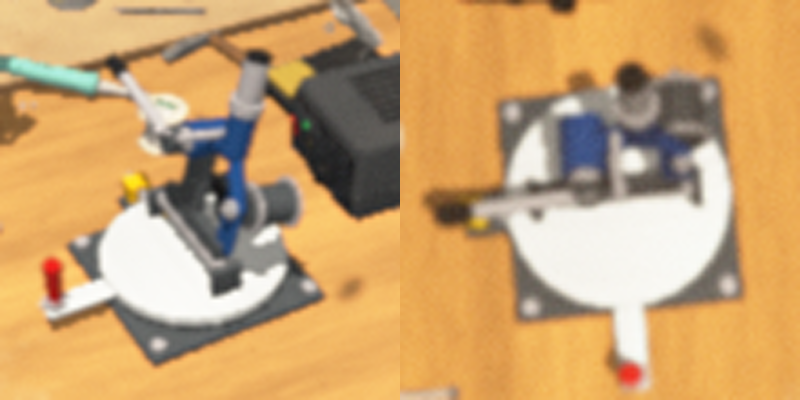

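The table is turned. In the top crop the knob is at (630,374), the foot at (450,208) and the post top at (632,77). In the scene crop the foot is at (117,65) and the post top at (258,57).

Run:
```python
from h import *
S=lambda u,v:("scene",270+u/3.636,145+v/3.636);T=lambda u,v:("top",250+(u-400)/4.2105,160+v/4.2105)
ax=np.array([.609,.082,0]);psi=.073
c,s=np.cos(psi),np.sin(psi);Rz=np.array([[c,-s,0],[s,c,0],[0,0,1]])
k=onz(*T(630,374),.078);d=Rz.T@(k-ax);print("knob",k,"stand",d,"theta",np.arctan2(-d[1],-d[0]))
for n,a,b in(("foot",S(117,65),T(450,208)),("posttop",S(258,57),T(632,77)),):
    p,e=two(a,b);print(n,p,"err",e,"stand",Rz.T@(p-ax))
for al in(.15,.2,.24):
    R=Rz@np.array([[np.cos(al),0,np.sin(al)],[0,1,0],[-np.sin(al),0,np.cos(al)]])
    F=lambda p:ax+[0,0,.056]+R@np.array(p)
    print(al,"foot",F([-.055,.1175,.127]),"top",F([0,-.03,.218]),"pivot",F([-.038,.016,.1]))
    print(np.round([proj("scene",F([-.055,.1175,.127])),S(117,65)[1:],proj("top",F([-.055,.1175,.127])),T(450,208)[1:],proj("top",F([0,-.03,.218])),T(632,77)[1:],proj("scene",F([0,-.03,.218])),S(258,57)[1:]],1).tolist())
```

```text
knob [0.46204562 0.07122954 0.078     ] stand [-1.47348536e-01 -2.36296191e-05  7.80000000e-02] theta 0.00016036548176472099
foot [0.58383378 0.19520965 0.18385028] err 0.002248121115686424 stand [-0.01684223  0.11474364  0.18385028]
posttop [0.66353548 0.05436139 0.26176486] err 0.0007337300457899706 stand [ 0.05237441 -0.03154255  0.26176486]
0.15 foot [0.56512064 0.19660488 0.18979302] top [0.6436788  0.05445595 0.27155209] pivot [0.58526382 0.0963069  0.16055576]
[[297.3, 162.5], [302.2, 162.9], [261.1, 215.6], [261.9, 209.4], [305.0, 184.5], [305.1, 178.3], [335.5, 159.6], [341.0, 160.7]]
0.2 foot [0.57183382 0.19709581 0.19139527] top [0.65438262 0.05523872 0.26965451] pivot [0.59050372 0.09669009 0.16155609]
[[299.0, 161.6], [302.2, 162.9], [260.8, 213.4], [261.9, 209.4], [304.7, 181.0], [305.1, 178.3], [338.4, 159.2], [341.0, 160.7]]
0.24 foot [0.57725664 0.19749239 0.19243357] top [0.66286922 0.05585934 0.26775168] pivot [0.59472745 0.09699898 0.1621665 ]
[[300.4, 160.9], [302.2, 162.9], [260.6, 211.6], [261.9, 209.4], [304.4, 178.3], [305.1, 178.3], [340.7, 158.9], [341.0, 160.7]]
```

```bash
cat >> h.py <<'E'
def frame(al,psi=.073,ax=(.609,.082,.056)):
    from scipy.spatial.transform import Rotation as Ro
    R=Ro.from_euler('zy',[psi,al]).as_matrix(); return lambda p:np.array(ax)+R@np.array(p), R
E
python3 - <<'E'
from h import *
F,R=frame(.24);r=.08;prev=np.array([.4255,.2841,.2838])
for ph,ti in((-.55,.316),(-.2,.316),(0,.316),(.25,.4),(.5,.5),(.75,.6),(1.0,.7),(1.25,.8),(1.5,.8),(1.8,.8)):
    e=.26-ph; u=np.array([0,np.cos(e),np.sin(e)]);m=np.array([0,np.sin(e),-np.cos(e)])
    leg=np.array([-.038-.004-.013*(r-.022)/.083,.016,.1])+r*u
    c=F(leg-m*.006)+R@[-.002,0,0]
    tz=np.array([0,-np.sin(ti),-np.cos(ti)]);tcp=c-.022*tz
    print(ph,ti,"tip",c.round(4),"tcp",tcp.round(4),"rows",((tcp-prev)/.025).round(2));prev=tcp
E
```

```text
-0.55 0.316 tip [0.5914 0.1448 0.2272] tcp [0.5914 0.1516 0.2481] rows [ 6.63 -5.3  -1.43]
-0.2 0.316 tip [0.585  0.1629 0.2069] tcp [0.585  0.1698 0.2278] rows [-0.25  0.73 -0.81]
0 0.316 tip [0.5811 0.1697 0.1929] tcp [0.5811 0.1765 0.2138] rows [-0.16  0.27 -0.56]
0.25 0.4 tip [0.5762 0.1738 0.174 ] tcp [0.5762 0.1824 0.1942] rows [-0.2   0.24 -0.78]
0.5 0.5 tip [0.5715 0.173  0.1546] tcp [0.5715 0.1836 0.1739] rows [-0.19  0.05 -0.82]
0.75 0.6 tip [0.5673 0.1673 0.1358] tcp [0.5673 0.1797 0.154 ] rows [-0.17 -0.15 -0.79]
1.0 0.7 tip [0.564 0.157 0.119] tcp [0.564  0.1712 0.1358] rows [-0.13 -0.34 -0.73]
1.25 0.8 tip [0.5616 0.1429 0.1051] tcp [0.5616 0.1586 0.1204] rows [-0.09 -0.5  -0.62]
1.5 0.8 tip [0.5604 0.1257 0.0949] tcp [0.5604 0.1414 0.1103] rows [-0.05 -0.69 -0.41]
1.8 0.8 tip [0.5606 0.1025 0.0887] tcp [0.5606 0.1183 0.104 ] rows [ 0.01 -0.93 -0.25]
```

Request:
play_rows:
  motion:
    - [0,[0.8,-0.55,0],[0,0,0]]
    - [0,[0.8,-0.55,0],[0,0,0]]
    - [0,[0.8,-0.55,0],[0,0,0]]
    - [0,[0.8,-0.55,0],[0,0,0]]
    - [0,[0.8,-0.55,0],[0,0,0]]
    - [0,[0.8,-0.55,0],[0,0,0]]
    - [0,[0.8,-0.55,0],[0,0,0]]
    - [0,[0.8,-0.55,0],[0,0,0]]
    - [0,[0,0,-0.7],[0,0,0]]
    - [0,[0,0,-0.6],[0,0,0]]

```text
time_s: 7.35
tcp_pos: [0.5861, 0.173, 0.2505]
orientation: [[-0.074, 0.997, 0.001], [0.949, 0.071, -0.306], [-0.306, -0.022, -0.952]]
contact_force: [0.2, 0.6, -0.3]
finger_gap: -0.001
grasp_force: 0.0
```

Run:
```python
from h import *
st();snap("wrist","w2");snap("scene","s3");w=cv2.imread("pics/w2.png");s=cv2.imread("pics/s3.png")
cv2.imwrite("pics/c3.png",np.hstack([cv2.resize(w[:,120:520],(400,400)),cv2.resize(s[135:245,270:380],(400,400),interpolation=cv2.INTER_CUBIC)]))
```

```text
{'time_s': 7.35, 'tcp_pos': [0.586, 0.173, 0.25], 'orientation': [[-0.074, 0.997, 0.001], [0.949, 0.071, -0.306], [-0.306, -0.022, -0.952]], 'contact_force': [0.191, 0.589, -0.266], 'finger_gap': -0.001, 'grasp_force': 0.0, 'joint_pos': [0.282, 0.435, 0.246, 1.47, -0.299, 1.792]}
```

View pics/c3.png

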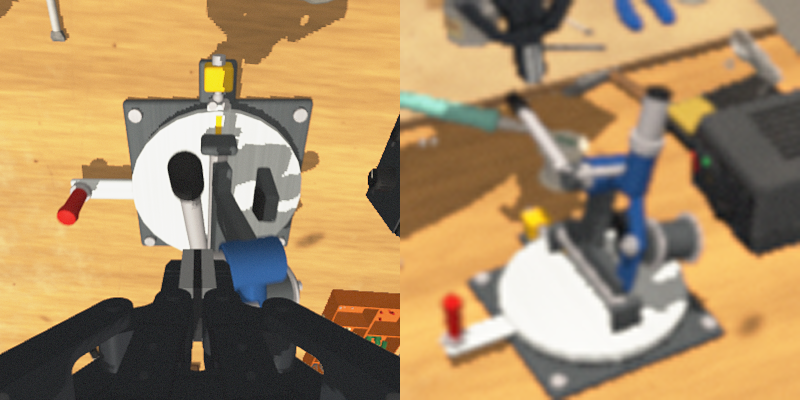

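The wrist view shows the closed tips directly above the leg (foot at (186,175)) and the yellow line at the indexer. Now I press the leg down along its arc.

Request:
play_rows:
  motion:
    - [0,[-0.1,0.07,-0.73],[0,0,0]]
    - [0,[-0.1,0.07,-0.73],[0,0,0]]
    - [0,[-0.1,0.12,-0.39],[-0.06,0,0]]
    - [0,[-0.1,0.12,-0.39],[-0.06,0,0]]
    - [0,[-0.1,0.03,-0.41],[-0.064,0,0]]
    - [0,[-0.1,0.03,-0.41],[-0.064,0,0]]
    - [0,[-0.085,-0.08,-0.4],[-0.064,0,0]]
    - [0,[-0.085,-0.08,-0.4],[-0.064,0,0]]
    - [0,[-0.065,-0.17,-0.37],[-0.064,0,0]]
    - [0,[-0.065,-0.17,-0.37],[-0.064,0,0]]

```text
time_s: 8.45
tcp_pos: [0.5631, 0.1727, 0.1366]
orientation: [[-0.075, 0.997, 0.001], [0.756, 0.057, -0.652], [-0.65, -0.048, -0.758]]
contact_force: [1.1, -0.1, -0.5]
finger_gap: 0.0
grasp_force: 0.0
```

Request:
play_rows:
  motion:
    - [0,[-0.05,-0.25,-0.31],[-0.064,0,0]]
    - [0,[-0.05,-0.25,-0.31],[-0.064,0,0]]
    - [0,[-0.03,-0.35,-0.2],[0,0,0]]
    - [0,[-0.03,-0.35,-0.2],[0,0,0]]
    - [0,[0,-0.3,-0.09],[0,0,0]]
    - [0,[0,-0.3,-0.08],[0,0,0]]
    - [0,[0,-0.3,-0.08],[0,0,0]]
    - [0,[0,0,0],[0,0,0]]
    - [0,[0,0,0],[0,0,0]]
    - [0,[0,0,0],[0,0,0]]

```text
time_s: 9.45
tcp_pos: [0.559, 0.1203, 0.1042]
orientation: [[-0.075, 0.997, 0.0], [0.687, 0.052, -0.724], [-0.722, -0.054, -0.689]]
contact_force: [0.4, 0.1, -0.8]
finger_gap: -0.003
grasp_force: 0.0
```

Run:
```python
from h import *
st();snap("wrist","w3");snap("scene","s4");w=cv2.imread("pics/w3.png");s=cv2.imread("pics/s4.png")
cv2.imwrite("pics/c4.png",np.hstack([cv2.resize(w[:,120:520],(400,400)),cv2.resize(s[145:255,270:380],(400,400),interpolation=cv2.INTER_CUBIC)]))
```

```text
{'time_s': 9.45, 'tcp_pos': [0.559, 0.12, 0.104], 'orientation': [[-0.075, 0.997, 0.0], [0.687, 0.052, -0.724], [-0.722, -0.054, -0.689]], 'contact_force': [0.355, 0.064, -0.787], 'finger_gap': -0.003, 'grasp_force': 0.0, 'joint_pos': [0.387, 0.62, -0.027, 1.301, -0.736, 2.029]}
```

View pics/c4.png

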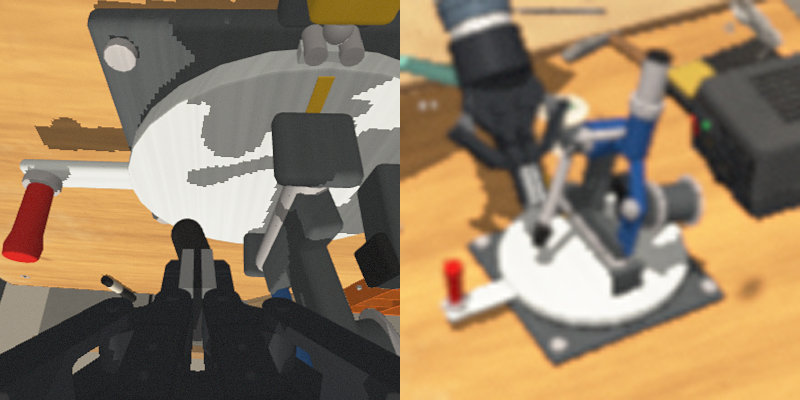

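The kickstand leg is down: the foot shows at (541,235) in the scene crop and there is no force on the tool. I'll check this numerically and plan the post grasp.

Run:
```python
from h import *
F,R=frame(.24)
for ph in(1.5,1.7,1.92):
    e=.26-ph;print(ph,proj("scene",F([-.055,.016+.105*np.cos(e),.1+.105*np.sin(e)])).round(1))
print("seen",270+141/3.636,145+235/3.636)
for al in(.24,.18,.12,.06,0):
    G,_=frame(al);print(al,"tcp",G([0,-.03,.199]).round(4),"above",G([0,-.03,.279]).round(4))
```

```text
1.5 [302.4 201.3]
1.7 [304.7 205.8]
1.92 [307.7 209.9]
seen 308.7788778877888 209.63146314631462
0.24 tcp [0.6584 0.0521 0.2488] above [0.6774 0.0521 0.3265]
0.18 tcp [0.6468 0.0521 0.2514] above [0.6611 0.0521 0.3301]
0.12 tcp [0.635  0.0521 0.2533] above [0.6446 0.0521 0.3327]
0.06 tcp [0.6231 0.0521 0.2545] above [0.6279 0.0521 0.3344]
0 tcp [0.6112 0.0521 0.255 ] above [0.6112 0.0521 0.335 ]
```

Request:
play_rows:
  motion:
    - [0,[-0.1,0.7,0.7],[0,0,0]]
    - [0,[-0.1,0.7,0.7],[0,0,0]]
    - [0,[-0.1,0.7,1],[0,0,0]]
    - [0,[0,0.5,1],[0.15,0,0]]
    - [0,[0,0,1],[0.19,0,0]]
    - [0,[0,0,1],[0.19,0,0]]
    - [60,[0,0,1],[0.19,0,0]]
    - [60,[0,0,1],[0.19,0,0]]
    - [60,[0,0,1],[0.12,0,0]]
    - [60,[0,0,1],[0,0,0.19]]

```text
time_s: 10.55
tcp_pos: [0.5512, 0.1836, 0.3412]
orientation: [[-0.222, 0.975, 0.002], [0.975, 0.222, 0.002], [0.001, 0.002, -1.0]]
contact_force: [1.2, 0.5, 0.4]
finger_gap: 0.677
grasp_force: 0.0
```

Request:
play_rows:
  motion:
    - [60,[0.51,-0.51,0],[0,0,0.181]]
    - [60,[0.51,-0.51,0],[0,0,0.181]]
    - [60,[0.51,-0.51,0],[0,0,0.181]]
    - [60,[0.51,-0.51,0],[0,0,0.181]]
    - [60,[0.51,-0.51,0],[0,0,0.181]]
    - [60,[0.51,-0.51,0],[0,0,0.181]]
    - [60,[0.51,-0.51,0],[0,0,0.181]]
    - [60,[0.51,-0.51,0],[0,0,0.181]]
    - [60,[0.51,-0.51,0],[0,0,0.181]]
    - [60,[0.51,-0.51,0],[0,0,0.181]]

```text
time_s: 11.55
tcp_pos: [0.6793, 0.0574, 0.3389]
orientation: [[-0.997, -0.082, 0.001], [-0.082, 0.997, -0.0], [-0.001, -0.0, -1.0]]
contact_force: [0.1, -0.6, -0.3]
finger_gap: 0.7
grasp_force: 0.0
```

Request:
play_rows:
  motion:
    - [55,[0,0,0],[-0.005,0.08,0]]
    - [55,[0,0,0],[-0.005,0.08,0]]
    - [55,[0,0,0],[-0.005,0.08,0]]
    - [55,[0,0,0],[-0.005,0.065,0]]
    - [55,[0,0,0],[0,0,0]]
    - [55,[0,0,0],[0,0,0]]
    - [55,[0,0,0],[0,0,0]]
    - [55,[0,0,0],[0,0,0]]
    - [55,[0,0,0],[0,0,0]]
    - [55,[0,0,0],[0,0,0]]

```text
time_s: 12.55
tcp_pos: [0.6652, 0.0563, 0.3218]
orientation: [[-0.975, -0.076, -0.21], [-0.074, 0.997, -0.015], [0.211, 0.001, -0.978]]
contact_force: [0.2, -0.8, 0.0]
finger_gap: 0.642
grasp_force: 0.0
```

```bash
sed -i "s/'zy'/'ZY'/" h.py
python3 - <<'E'
from h import *
st();F,_=frame(.24);print(F([0,-.03,.199]),F([-.055,.007,-.0045]),proj("scene",F([-.055,.007,-.0045])))
snap("wrist","w4")
E
```

```text
{'time_s': 12.55, 'tcp_pos': [0.665, 0.056, 0.322], 'orientation': [[-0.975, -0.076, -0.21], [-0.074, 0.997, -0.015], [0.211, 0.001, -0.978]], 'contact_force': [0.219, -0.802, 0.043], 'finger_gap': 0.642, 'grasp_force': 0.0, 'joint_pos': [-0.032, 0.65, 0.816, 1.948, -0.022, -0.105]}
[0.6583649  0.05552994 0.24929626] [0.55414134 0.08500688 0.06470262] [307.61671914 209.83178757]
```

View pics/w4.png

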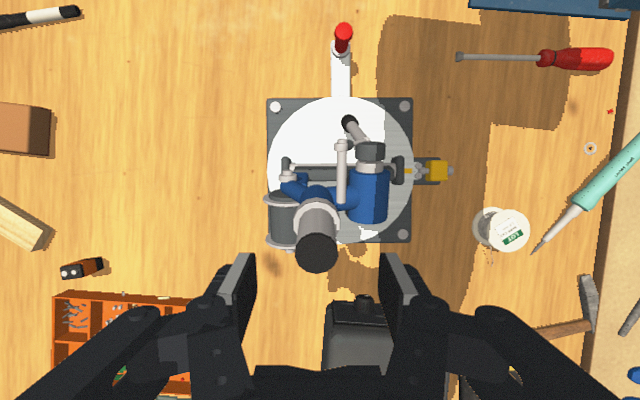

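The wrist view shows the post's top end centred between the pads at (315,252). The wrist joint was at its range limit, so the tilt is slightly short. Next I descend.

Request:
play_rows:
  motion:
    - [55,[-0.05,0,-0.58],[0,0,0]]
    - [55,[-0.05,0,-0.58],[0,0,0]]
    - [55,[-0.05,0,-0.58],[0,0,0]]
    - [55,[-0.05,0,-0.58],[0,0.02,0]]
    - [55,[-0.05,0,-0.58],[0,0.015,0]]
    - [55,[0,0,0],[0,0,0]]
    - [55,[0,0,0],[0,0,0]]
    - [55,[0,0,0],[0,0,0]]
    - [55,[0,0,0],[0,0,0]]
    - [55,[0,0,0],[0,0,0]]

```text
time_s: 13.6
tcp_pos: [0.6591, 0.0563, 0.2494]
orientation: [[-0.969, -0.076, -0.237], [-0.074, 0.997, -0.015], [0.237, 0.003, -0.971]]
contact_force: [0.0, -0.8, 0.8]
finger_gap: 0.644
grasp_force: 0.0
```

Pose is as planned; I'll close on the post.

Request:
play_rows:
  motion:
    - [15,[0,0,0],[0,0,0]]
    - [15,[0,0,0],[0,0,0]]
    - [15,[0,0,0],[0,0,0]]
    - [15,[0,0,0],[0,0,0]]
    - [15,[0,0,0],[0,0,0]]
    - [15,[0,0,0],[0,0,0]]
    - [15,[0,0,0],[0,0,0]]
    - [15,[0,0,0],[0,0,0]]
    - [15,[0,0,0],[0,0,0]]
    - [15,[0,0,0],[0,0,0]]
  squeeze: 50

```text
time_s: 14.6
tcp_pos: [0.6592, 0.0555, 0.2492]
orientation: [[-0.969, -0.075, -0.237], [-0.074, 0.997, -0.017], [0.237, 0.001, -0.971]]
contact_force: [2.6, -5.6, 3.2]
finger_gap: 0.279
grasp_force: 50.2
```

Request:
play_rows:
  motion:
    - [15,[-0.094,-0.007,0.021],[0.001,-0.0153,0]]
    - [15,[-0.094,-0.007,0.02],[0.001,-0.0153,0]]
    - [15,[-0.094,-0.007,0.019],[0.001,-0.0153,0]]
    - [15,[-0.094,-0.007,0.018],[0.001,-0.0153,0]]
    - [15,[-0.094,-0.007,0.018],[0.001,-0.0153,0]]
    - [15,[-0.094,-0.007,0.017],[0.001,-0.0153,0]]
    - [15,[-0.094,-0.007,0.016],[0.001,-0.0153,0]]
    - [15,[-0.094,-0.007,0.015],[0.001,-0.0153,0]]
    - [15,[-0.094,-0.007,0.014],[0.001,-0.0153,0]]
    - [15,[-0.094,-0.007,0.013],[0.001,-0.0153,0]]

```text
time_s: 15.6
tcp_pos: [0.6359, 0.0536, 0.2537]
orientation: [[-0.99, -0.075, -0.117], [-0.075, 0.997, -0.009], [0.118, -0.0, -0.993]]
contact_force: [2.8, -7.5, 2.8]
finger_gap: 0.281
grasp_force: 50.2
```

Request:
play_rows:
  motion:
    - [15,[-0.095,-0.007,0.011],[0.001,-0.0153,0]]
    - [15,[-0.095,-0.007,0.01],[0.001,-0.0153,0]]
    - [15,[-0.095,-0.007,0.008],[0.001,-0.0153,0]]
    - [15,[-0.095,-0.007,0.007],[0.001,-0.0153,0]]
    - [15,[-0.095,-0.007,0.006],[0.001,-0.0153,0]]
    - [15,[-0.095,-0.007,0.005],[0.001,-0.0153,0]]
    - [15,[-0.095,-0.007,0.004],[0.001,-0.0153,0]]
    - [15,[-0.095,-0.007,0.003],[0.001,-0.0153,0]]
    - [15,[-0.095,-0.007,0.002],[0.001,-0.0153,0]]
    - [15,[-0.095,-0.007,0.001],[0.001,-0.0153,0]]

```text
time_s: 16.6
tcp_pos: [0.6121, 0.0517, 0.2553]
orientation: [[-0.997, -0.075, 0.003], [-0.075, 0.997, -0.002], [-0.003, -0.002, -1.0]]
contact_force: [1.4, -8.4, 4.5]
finger_gap: 0.279
grasp_force: 50.3
```

Run:
```python
from h import *
st();snap("top","t5");snap("scene","s5");t=cv2.imread("pics/t5.png");s=cv2.imread("pics/s5.png");st()
f=lambda a:cv2.resize(a,(400,400),interpolation=cv2.INTER_CUBIC)
cv2.imwrite("pics/c5.png",np.hstack([f(s[145:255,270:380]),f(t[160:255,250:345])]))
F,_=frame(0)
for p in([-.055,.007,-.0045],[0,-.03,.165],[-.038,.016,.1]):
    print(p,[np.round(((proj("scene",frame(a)[0](p))-[270,145])*3.636),0).tolist() for a in(0,.03,-.03)])
```

```text
{'time_s': 16.6, 'tcp_pos': [0.612, 0.052, 0.255], 'orientation': [[-0.997, -0.075, 0.003], [-0.075, 0.997, -0.002], [-0.003, -0.002, -1.0]], 'contact_force': [1.36, -8.364, 4.524], 'finger_gap': 0.279, 'grasp_force': 50.337, 'joint_pos': [-0.052, 0.368, 0.186, 1.386, -0.001, -0.127]}
{'time_s': 16.7, 'tcp_pos': [0.612, 0.052, 0.255], 'orientation': [[-0.997, -0.075, 0.002], [-0.075, 0.997, -0.002], [-0.002, -0.002, -1.0]], 'contact_force': [2.013, -8.341, 3.208], 'finger_gap': 0.28, 'grasp_force': 50.403, 'joint_pos': [-0.052, 0.368, 0.186, 1.386, -0.002, -0.127]}
[-0.055, 0.007, -0.0045] [[137.0, 246.0], [137.0, 245.0], [137.0, 247.0]]
[0, -0.03, 0.165] [[206.0, 110.0], [210.0, 108.0], [201.0, 111.0]]
[-0.038, 0.016, 0.1] [[146.0, 151.0], [149.0, 149.0], [143.0, 153.0]]
```

View pics/c5.png

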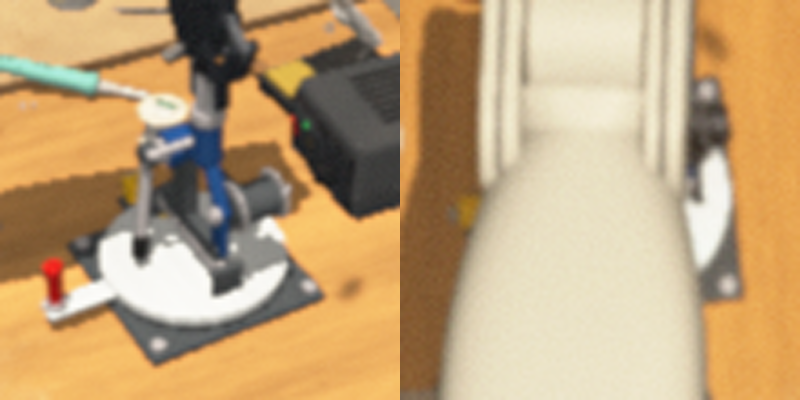

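The frame stands upright. The post below the gripper is at about (207,115), against a predicted (206,110). The kickstand is down and the knob is still at (52,268), so the table is still indexed. The grip is firm at 50 N, so I'm handing it in.

```bash
python3 -c "
from rig import robot
print(robot.finish_job())"
```

```text
the job is handed in; nothing more can be done
None
```

The job is handed in at about 17 s: the turntable is clicked in at its notch, the kickstand is fully down, and the arm is holding the frame upright by its seat post with a 50 N grip. The tools were not touched.

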